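Set a row of prism cells to the stage's position dial

TASK

Four square prism cells stand in a loose row along the fence of the inspection stage. Without lifting them, gently push the row along the fence until its first cell has pressed the dial gauge's spindle in to a reading of about 5 (half a turn of the pointer), and leave the four there as one straight, closed-up block. The glass and the gauge are delicate: put no more than about 10 N on any cell (so do not grip them), do not slam into the spindle or run it to the end of its 10 mm travel, and leave the other things on the bench where they are.

Things in the scene. Friction and masses are not known exactly. Their poses are not given: they have to be found in the camera images.
- stage: fixed inspection stage: aluminium bed, x -55 to +35 mm, y -192 to +198 mm, flat top 18 mm above the bench. Origin at bench height under the push line (x = 0); the row is pushed towards +y. Fence: steel strip on the +x side, inner face at x = +18.5 mm, 10 mm high above the bed. Engraved lines on the -x margin show where the cells' faces come at reading 5 (y = 90, 56, 22, -12, -46 mm)
- dial_centre (a point): centre of the dial gauge's white face, which looks upwards, 45 mm above the bench, at y = 157 mm of the stage; fixed round steel case 58 mm across. Its stem clamp, a steel block 26 mm high on the bed, stands at y = 106 to 124 mm. Black pointer: towards the stage's -x at 0, one clockwise turn for 10 mm, towards +x at reading 5
- spindle_tip (a point): foremost point of the spindle's 7 mm ball tip, facing the stage's -y, on the push line, 15 mm above the bed; at y = 85 mm of the stage when free, moves with the spindle, which gives way towards +y by up to 10 mm against a light spring (0.6 N at first, 1.2 N at the end of its travel), too weak to push the row back
- spindle (a joint): how far the spindle is pressed in, m: 0 free, 0.010 fully in; 0.005 is reading 5, half a turn of the pointer
- cell1_mid (a point): first cell of the row, nearest the dial gauge: square black prism cell, 34 x 34 mm, 30 mm high, 80 to 160 g, flat vertical sides, a round glass window in its top; this point is its centre, 15 mm above the stage's top; its y axis points along the row towards the dial gauge
- cell2_mid (a point): second cell: square black prism cell, 34 x 34 mm, 30 mm high, 80 to 160 g, flat vertical sides, a round glass window in its top; this point is its centre, 15 mm above the stage's top; its y axis points along the row towards the dial gauge
- cell3_mid (a point): third cell: square black prism cell, 34 x 34 mm, 30 mm high, 80 to 160 g, flat vertical sides, a round glass window in its top; this point is its centre, 15 mm above the stage's top; its y axis points along the row towards the dial gauge
- cell4_mid (a point): fourth cell, the tail of the row; its free -y face is the one to push; the bed is clear behind it: square black prism cell, 34 x 34 mm, 30 mm high, 80 to 160 g, flat vertical sides, a round glass window in its top; this point is its centre, 15 mm above the stage's top; its y axis points along the row towards the dial gauge
- hexkey: steel hex key, 5 mm thick, 70 mm long, lying on the stage's free front margin; not part of the job
- magnifier: hand magnifier, 84 mm steel ring and black handle, lying on the bench; not part of the job
- roundprism: round aluminium prism holder, 48 mm across, 40 mm high, standing beyond the stage; not part of the job
- lamp1: small steel lamp with a glass dome, 22 mm across, 68 mm high, standing beyond the stage; not part of the job
- lamp2: like lamp1; not part of the job
- lamp3: like lamp1; not part of the job
- brush: dusting brush, 150 mm long, lying on the bench; not part of the job
- driver: screwdriver, 150 mm long, lying on the bench; not part of the job
Mind the look-alikes: they are no part of the job. What is shaped like the part that bears cell1_mid but orange or turquoise is not meant. Leave any orange look-alike of the part that bears cell4_mid alone.

How it is judged:
At the end, for the whole second after the job is handed in: The four cells rest flat on the bed in one closed row along the fence (gaps under 2.5 mm, each less than 6 mm from the fence and turned less than 5 degrees from it), the first touching the spindle and the dial reading between 2.5 and 7.5 (value of joint spindle between 0.0025 and 0.0075 m and distance between cell1_mid and spindle_tip below 0.0195 m and x of each of cell1_mid, cell2_mid, cell3_mid, cell4_mid in the frame of stage above -0.0045 m and angle between the y axis of each of cell1_mid, cell2_mid, cell3_mid, cell4_mid and the y axis of stage, either way round below 0.09 rad and angle between each of cell1_mid, cell2_mid, cell3_mid, cell4_mid's own z axis and vertical below 0.05 rad and z of each of cell1_mid, cell2_mid, cell3_mid, cell4_mid in the frame of stage below 0.036 m and linear speed of each of cell1, cell2, cell3, cell4 below 0.01 m/s and distance between cell1_mid and cell2_mid below 0.0365 m and distance between cell2_mid and cell3_mid below 0.0365 m and distance between cell3_mid and cell4_mid below 0.0365 m).
It fails at once if the spindle is pushed with more than 5 N, or past a reading of 9 (contact force between spindle and anything else above 5 N or value of joint spindle above 0.009 m).
It fails at once if the robot presses a prism cell with more than 12 N (contact force between any of cell1, cell2, cell3, cell4 and the fingers above 12 N or contact force between any of cell1, cell2, cell3, cell4 and the arm above 12 N).
It fails at once if a prism cell is lifted or tipped ((z of cell1_mid in the frame of stage above 0.041 m or angle between cell1_mid's own z axis and vertical above 0.3 rad) or (z of cell2_mid in the frame of stage above 0.041 m or angle between cell2_mid's own z axis and vertical above 0.3 rad) or (z of cell3_mid in the frame of stage above 0.041 m or angle between cell3_mid's own z axis and vertical above 0.3 rad) or (z of cell4_mid in the frame of stage above 0.041 m or angle between cell4_mid's own z axis and vertical above 0.3 rad)).
It fails at once if another thing on the bench is shifted by more than 20 mm (distance of any of hexkey, magnifier, roundprism, lamp1, lamp2, lamp3, brush, driver from where it was at the start of the episode above 0.02 m).
It also fails if it takes over 45 s, if anything falls off the work surface, if the arm or the gripper's body presses on something with over 40 N, if the wrist force passes 120 N, or if a joint passes its speed limit or range.

ROBOT

A 6-joint arm with a two-finger parallel gripper is mounted at the origin on the work surface. World frame = base frame: x ahead of the robot, y to its left, z up, the work surface at z = 0. Lengths are in m, angles in rad, forces in N, time in s.
With the tool pointing down it reaches from about 0.4 to 0.825 m from the base axis. Payload 7 kg.
Tool frame: the origin (TCP) lies between the finger pads; the fingertips stand 25 mm ahead of it and the grasp point (between the pads) lies 6 mm ahead of it (arm.tip_extent is the z of the fingertips in the tool frame, in m); z points along the fingers, x is the direction in which the jaws open and shut, and the axes are right-handed (so a half turn about z gives the same grasp; the last joint's range is limited). The gripper opens to 88 mm and grips with 3 to 60 N. Pads are 19 mm wide; open, the fingers measure 130 mm over their backs; the gripper's body (78 mm by 193 mm) begins 47 mm behind the grasp point.
Start: joints at [-0.816, 0.359, 0.012, 0, -1.224, -0.288], TCP at [0.304, -0.603, 0.252] pointing down, gripper open.
Joint ranges: [-3.07, 3.07], [-1.43, 2.12], [-1.02, 1.25], [-3.03, 1.67], [-3.05, -0], [-3.03, 3.03]. Speed limits (rad/s): [2.39, 2.39, 3.01, 3.14, 3.14, 3.14].

INTERFACE

Orientations are given as [roll, pitch, yaw] about the fixed x, y, z axes, in that order (R = Rz(yaw) Ry(pitch) Rx(roll)).
In Python, from station import monitor, grab_frame, job_done, arm gives the robot as it stands.
- The arm moves only by the shell command python3 -m jog 'ROWS' [FORCE]. ROWS is JSON, a list that holds one entry, the list of rows, each a list of 7 numbers: the shift along the world's x, y, z in m, then the turn, a rotation vector about the world's x, y, z in rad, then the opening, from 0 (shut) to 1 (fully open). In form: [[[dx, dy, dz, ax, ay, az, claw], ...]]. A call has 1 to 20 rows; each row shifts and turns the commanded pose from where the row before left it; what a row does not reach is not made up. A row lasts 1/8 s, in which the tool goes at most 62.5 mm and 10.7 degrees, less where a joint would pass 70% of its speed; a pose out of reach is approached as far as the arm can. A call is refused whole if a number of a shift passes 0.0625 or a number of a turn 0.188, either way. A call with a gripper value outside its range is refused whole. The fingers move at their own pace and stop on an object; FORCE is the grip in N (left out, the last holds). Time passes only in rows, so rows that do not move let the fingers close. It gives the time, the measured TCP pose, the force and the opening at its end, in the units of the state.
- monitor.get_state(): the state, without advancing time (a new reading comes with each control period).
- grab_frame(name): name is "scene" or "top"; returns a dict with "pixels" (420x560x3 uint8, red, green, blue), "K" (3x3 intrinsics, pixels), "view" (4x4, takes a point from world to camera coordinates). Camera axes: x right, y down, z forward; pixel columns grow to the right and rows downward; lengths in m; the calibration is good to about 2 mm. A picture is of the moment at which its call begins. There is no depth.
- job_done(): hands the job in, once; it reports no verdict.
The state is a dict: "t": time; "q": joint angles; "qd": joint speeds; "joint_efforts": joint torques, N m; "eef_pos": TCP position; "ee_rot": TCP orientation; "force": force on the tool from outside, world axes, zero at the start; "moment": the same for the moment, N m; "width": finger opening in m.
Only numpy, scipy, OpenCV 4.12 (cv2) and the standard library are available. Lean on these libraries where they do the work, as an engineer would, in place of code of your own. Each camera call takes 0.05 s, during which the arm holds its last target.

## Working session

There is one attempt and no reset: what is moved stays moved. The work goes in short steps, Python scripts to look and compute and a shell command to move; the robot and the scene stay as the last step left them, time stands still between calls to the robot, and variables do not carry over. Pictures are saved under pics/ and viewed, and the job is handed in when it is done.

```bash
ls; mkdir -p pics
python3 - <<'E'
from station import monitor, grab_frame, arm
import cv2,numpy as np
print(monitor.get_state())
for n in("scene","top"):
    f=grab_frame(n); cv2.imwrite(f"pics/{n}0.png",f["pixels"][:,:,::-1]); np.savez(f"pics/{n}0.npz",**f); print(f["K"],f["view"])
E
```

```text
pics
{'t': 0.0, 'q': array([-8.15871842e-01,  3.59391191e-01,  1.10294779e-02, -3.73555946e-04,
       -1.22412022e+00, -2.88074920e-01]), 'qd': array([-8.45052383e-05, -1.18033531e-03, -4.30237363e-05, -3.27014133e-03,
       -3.19025664e-04, -1.63056377e-04]), 'joint_efforts': array([ 9.66837142e-04, -5.82712913e+01,  2.93053293e+01,  6.99707419e+00,
        6.81172955e-03, -1.35781906e-04]), 'eef_pos': array([ 0.30355148, -0.60236322,  0.25060288]), 'ee_rot': array([-3.14145040e+00, -1.71592683e-03,  2.03751855e+00]), 'force': array([ 0.31717143, -0.38269145, -0.21394329]), 'moment': array([-0.0464738 , -0.02988719,  0.00731756]), 'width': 0.08764963800572813}
[[404.62736428   0.         289.78323279]
 [  0.         404.62736428 213.65329063]
 [  0.           0.           1.        ]] [[ 0.67406108  0.73850215 -0.01600726 -0.33891456]
 [ 0.37975535 -0.36504261 -0.85001751 -0.14905023]
 [-0.63358309  0.56688488 -0.52651116  1.25763577]
 [ 0.          0.          0.          1.        ]]
[[388.3929039    0.         282.57040255]
 [  0.         388.3929039  206.7599291 ]
 [  0.           0.           1.        ]] [[ 0.00222458 -0.99994974 -0.0097756   0.01496473]
 [-0.99888493 -0.00176099 -0.04717843  0.49947915]
 [ 0.04715885  0.00986965 -0.99883864  0.97826399]
 [ 0.          0.          0.          1.        ]]
```

View pics/scene0.png

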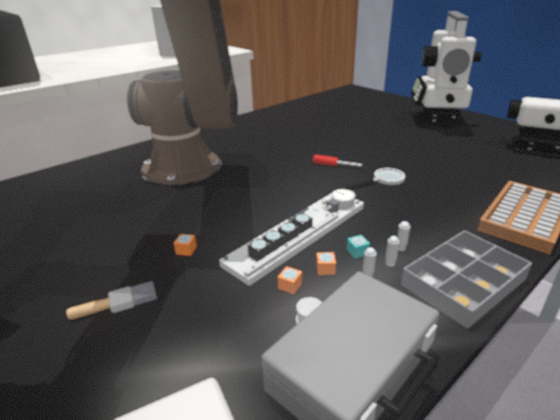

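View pics/top0.png

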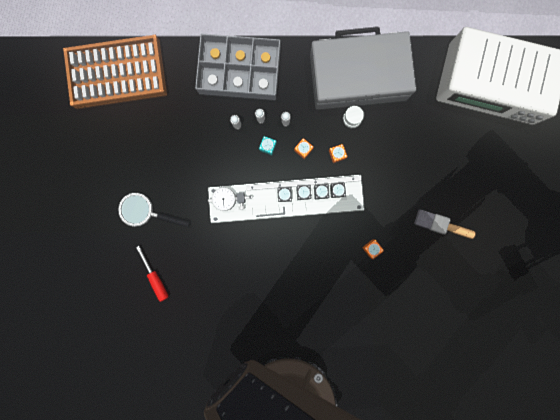

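Run:
```python
import cv2
a=cv2.imread("pics/top0.png")[165:235,200:375]; cv2.imwrite("pics/topz.png",cv2.resize(a,None,fx=4.5,fy=4.5,interpolation=cv2.INTER_CUBIC))
a=cv2.imread("pics/scene0.png")[180:280,215:375]; cv2.imwrite("pics/scenez.png",cv2.resize(a,None,fx=5,fy=5,interpolation=cv2.INTER_CUBIC))
```

```text
(no output)
```

View pics/topz.png

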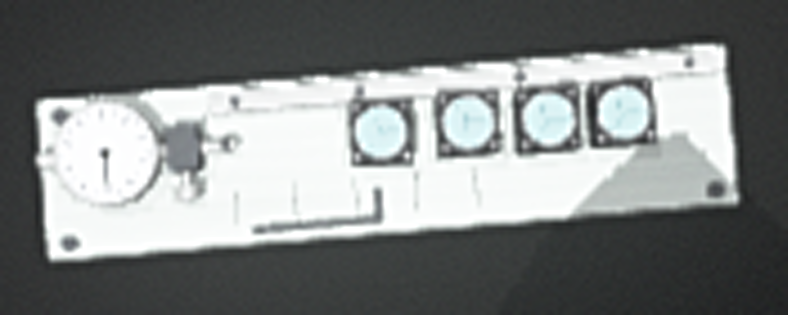

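View pics/scenez.png

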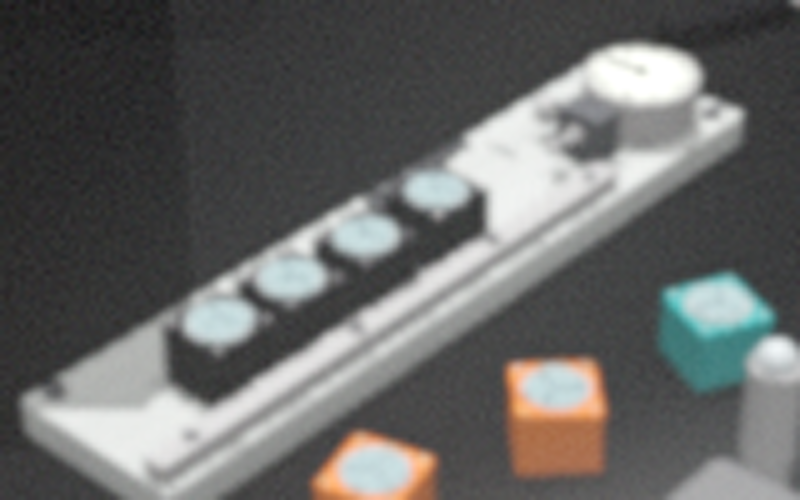

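```bash
cat > h.py <<'E'
import cv2,numpy as np
def load(n): 
    d=np.load(n); return {k:d[k] for k in d}
def ray(f,uv):
    R=f["view"][:3,:3];t=f["view"][:3,3]
    d=R.T@np.linalg.inv(f["K"])@np.array([uv[0],uv[1],1.0]); return -R.T@t,d/np.linalg.norm(d)
def onz(f,uv,z):
    c,d=ray(f,uv); return c+d*(z-c[2])/d[2]
def tri(f,a,g,b):
    c1,d1=ray(f,a);c2,d2=ray(g,b)
    s=np.linalg.lstsq(np.c_[d1,-d2],c2-c1,rcond=None)[0]
    p,q=c1+s[0]*d1,c2+s[1]*d2
    return (p+q)/2,np.linalg.norm(p-q)
def proj(f,p):
    v=f["K"]@(f["view"][:3,:3]@np.asarray(p)+f["view"][:3,3]); return v[:2]/v[2]
def windows(f,box):
    x0,y0,x1,y1=box; a=f["pixels"][y0:y1,x0:x1].astype(float)
    w=np.clip(a[:,:,2]-a[:,:,0]-12,0,None)
    m=(w>8).astype(np.uint8)
    n,l,st,c=cv2.connectedComponentsWithStats(m)
    o=[]
    for i in range(1,n):
        if st[i,4]>25:
            ys,xs=np.nonzero(l==i); ww=np.minimum(w[ys,xs],25)
            o.append((xs@ww/ww.sum()+x0,ys@ww/ww.sum()+y0,st[i,4]))
    return o
E
python3 - <<'E'
from h import *
T=load("pics/top0.npz");S=load("pics/scene0.npz")
wt=windows(T,(270,175,355,205)); ws=windows(S,(240,210,320,260))
wt=sorted(wt);ws=sorted(ws,reverse=True)
print(np.round(wt,1),np.round(ws,1))
for a,b in zip(wt,ws): 
    p,e=tri(T,a,S,b); print(np.round(p*1000,1),round(e*1000,1), np.round(onz(T,a,.048)*1000,1))
g=cv2.cvtColor(T["pixels"],cv2.COLOR_RGB2GRAY)
m=np.zeros_like(g); m[170:230,200:372]=(g[170:230,200:372]>110)
c=max(cv2.findContours(cv2.morphologyEx(m,cv2.MORPH_CLOSE,np.ones((9,9))),0,1)[0],key=cv2.contourArea)
r=cv2.minAreaRect(c);print(r)
for b in cv2.boxPoints(r): print(b,np.round(onz(T,b,.018)*1000,1))
E
```

```text
[[284.1 193.5  73. ]
 [303.5 191.6  71. ]
 [321.6 190.9  71. ]
 [338.3 189.5  72. ]] [[301.7 217.1  29. ]
 [287.5 226.3  31. ]
 [272.8 234.5  34. ]
 [258.4 243.4  39. ]]
[530.4  11.9  47.6] 0.1 [530.4  11.9  48. ]
[535.3 -35.7  47.1] 0.5 [535.1 -35.9  48. ]
[537.5 -79.8  47.6] 1.5 [536.9 -80.4  48. ]
[ 540.9 -121.    47.2] 1.3 [ 540.4 -121.4   48. ]
((285.4576721191406, 198.48585510253906), (36.171661376953125, 154.8053436279297), 85.29214477539062)
[206.83176 186.81387] [549.6 208.7  18. ]
[361.11478 174.10822] [ 582.5 -183.3   18. ]
[364.0836  210.15784] [ 490.9 -190.1   18. ]
[209.80057 222.8635 ] [458.  200.2  18. ]
```

```bash
python3 -m jog '[[[0.015,0.03,0,0,0,-0.03,0],[0.02,0.035,0,0,0,-0.03,0],[0.02,0.035,0,0,0,-0.03,0],[0.02,0.035,0,0,0,-0.03,0],[0.02,0.035,0,0,0,-0.03,0],[0.02,0.035,0,0,0,-0.03,0],[0.02,0.035,0,0,0,-0.03,0],[0.02,0.035,0,0,0,-0.03,0],[0.02,0.035,0,0,0,-0.03,0],[0.02,0.035,0,0,0,-0.03,0],[0.02,0.035,0,0,0,-0.03,0],[0.02,0.025,0,0,0,-0.03,0],[0.009,0.015,0,0,0,-0.023,0],[0,0,0,0,0,0,0]]]' 5
python3 - <<'E'
from h import *
from station import grab_frame
T=grab_frame("top");S=grab_frame("scene")
np.savez("pics/top1.npz",**T);np.savez("pics/scene1.npz",**S)
a=np.hstack([T["pixels"][150:270,190:410],S["pixels"][150:270,160:380]]) 
cv2.imwrite("pics/c1.png",cv2.resize(np.vstack([T["pixels"][140:250,190:400],S["pixels"][120:290,180:390]])[:,:,::-1],None,fx=2.1,fy=2.1,interpolation=cv2.INTER_CUBIC))
O=np.array([.5304,.0067]);ya=np.array([-.0836,.9965]);xa=np.array([.9965,.0836])
T0=load("pics/top0.npz")
for n,(x,y,z) in dict(dial=(0,157,45),tip=(0,88.5,33),line90=(-40,90,18),line_46=(-40,-46,18),end=(0,-192,18)).items():
    print(n,np.round(proj(T0,[*(O+xa*x/1e3+ya*y/1e3),z/1e3]),1))
E
```

```text
t: 1.85
eef_pos: [0.5481, -0.1818, 0.251]
ee_rot: [-3.141, -0.0, 1.656]
force: [-0.3, 0.4, 0.1]
width: 0.0004
dial [222.9 198.8]
tip [250.9 196.9]
line90 [252.1 213.1]
line_46 [305.6 208.7]
end [361.7 188.3]
```

View pics/c1.png

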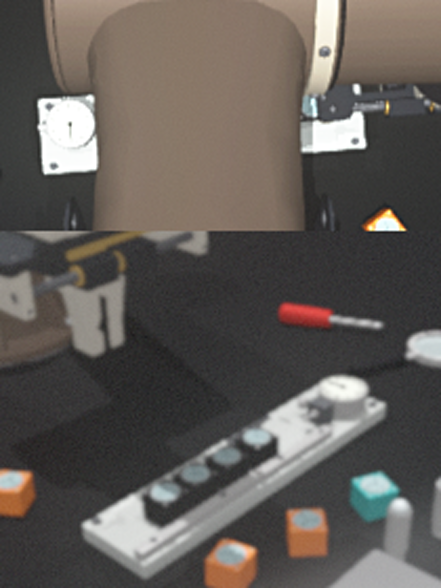

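```bash
python3 -m jog '[[[0,0,-0.02,0,0,0,0],[0,0,-0.03,0,0,0,0],[0,0,-0.03,0,0,0,0],[0,0,-0.03,0,0,0,0],[0,0,-0.03,0,0,0,0],[0,0,-0.02,0,0,0,0],[0,0,-0.015,0,0,0,0],[0,0,-0.01,0,0,0,0],[0,0,-0.008,0,0,0,0],[0,0,-0.005,0,0,0,0],[0,0,0,0,0,0,0]]]'
python3 - <<'E'
from h import *
from station import grab_frame
S=grab_frame("scene")
np.savez("pics/scene2.npz",**S)
cv2.imwrite("pics/c2.png",cv2.resize(S["pixels"][140:290,200:390][:,:,::-1],None,fx=4,fy=4,interpolation=cv2.INTER_CUBIC))
E
```

```text
t: 3.32
eef_pos: [0.5478, -0.1828, 0.0535]
ee_rot: [-3.142, 0.0, 1.655]
force: [-0.9, 1.0, -0.0]
width: 0.0006
```

View pics/c2.png

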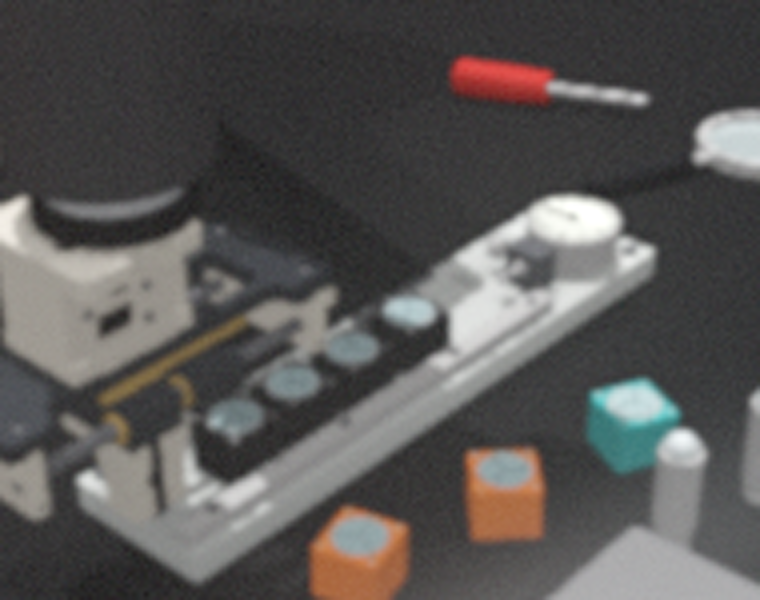

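```bash
python3 -m jog '[[[0,0,-0.003,0,0,0,0],[0,0,-0.003,0,0,0,0],[-0.0002,0.002,0,0,0,0,0],[-0.0002,0.0025,0,0,0,0,0],[-0.0002,0.0025,0,0,0,0,0],[-0.0002,0.0025,0,0,0,0,0],[-0.0002,0.0025,0,0,0,0,0],[-0.0002,0.0025,0,0,0,0,0]]]'
python3 -m jog '[[[-0.0002,0.002,0,0,0,0,0],[-0.0002,0.002,0,0,0,0,0]]]'
python3 - <<'E'
from h import *
from station import grab_frame
S=grab_frame("scene")
cv2.imwrite("pics/c3.png",cv2.resize(S["pixels"][190:290,200:330][:,:,::-1],None,fx=6,fy=6,interpolation=cv2.INTER_CUBIC))
E
```

```text
t: 4.38
eef_pos: [0.5465, -0.1681, 0.0476]
ee_rot: [3.142, 0.0, 1.655]
force: [0.2, 0.2, -0.2]
width: 0.0005
t: 4.62
eef_pos: [0.5461, -0.1641, 0.0476]
ee_rot: [-3.142, -0.0, 1.655]
force: [-0.6, 0.0, 0.8]
width: 0.0007
```

View pics/c3.png

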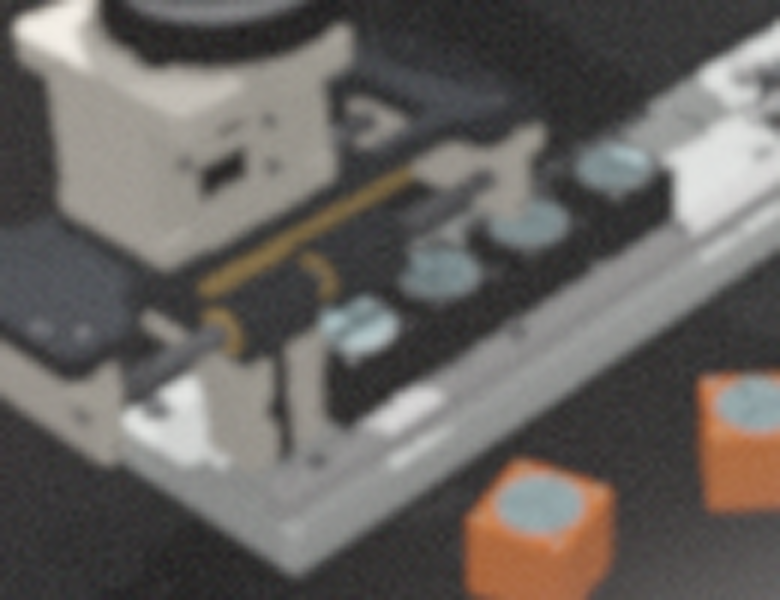

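```bash
python3 -m jog '[[[-0.0002,0.002,0,0,0,0,0],[-0.0002,0.002,0,0,0,0,0],[-0.0002,0.002,0,0,0,0,0],[-0.0002,0.002,0,0,0,0,0],[-0.0002,0.002,0,0,0,0,0],[-0.0002,0.002,0,0,0,0,0]]]'
cat > look.py <<'E'
from h import *
from station import grab_frame,monitor
import sys
O=np.array([.5304,.0067]);ya=np.array([-.0836,.9965]);xa=np.array([.9965,.0836])
S=grab_frame("scene");np.savez(f"pics/{sys.argv[1]}.npz",**S)
for w in sorted(windows(S,(240,190,345,262))):
    p=onz(S,w,.0475)[:2]-O; print(np.round(w,1),"stage x,y mm",np.round(p@xa*1e3,1),np.round(p@ya*1e3,1))
s=monitor.get_state();p=s["eef_pos"][:2]-O;print("tcp",np.round([p@xa*1e3,p@ya*1e3],1),"F",np.round(s["force"],1),s["t"])
cv2.imwrite(f"pics/{sys.argv[1]}.png",cv2.resize(S["pixels"][180:280,220:370][:,:,::-1],None,fx=5,fy=5,interpolation=cv2.INTER_CUBIC))
E
python3 look.py c4
```

```text
t: 5.42
eef_pos: [0.545, -0.1522, 0.0476]
ee_rot: [3.141, 0.0, 1.655]
force: [0.0, -1.1, -0.0]
width: 0.0004
tcp [   1.2 -159.4] F [-0.2  0.2 -0.5] 5.475
```

View pics/c4.png

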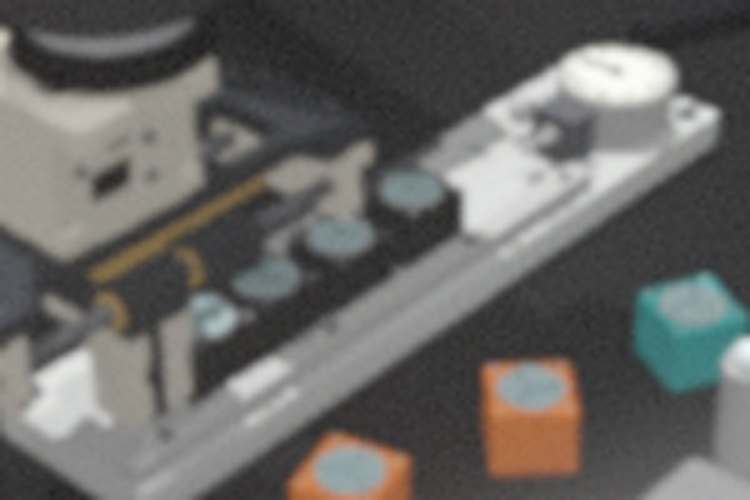

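```bash
python3 - <<'E'
from h import *
S=load("pics/c4.npz"); a=S["pixels"].astype(int)
for (u,v) in [(302,218),(288,227),(273,235),(262,243),(250,255),(320,222)]: print(u,v,a[v,u],a[v-1,u+1])
E
python3 - <<'E'
s=open('h.py').read()
s=s.replace("""a=f["pixels"][y0:y1,x0:x1].astype(float)""","""a=cv2.GaussianBlur(f["pixels"],(3,3),0)[y0:y1,x0:x1].astype(float)""").replace("""w=np.clip(a[:,:,2]-a[:,:,0]-12,0,None)""","""w=np.where(a.sum(2)>170,np.clip((a[:,:,2]-a[:,:,0])/(a.sum(2)/3)*150-10,0,None),0)""").replace("w>8","w>5").replace("st[i,4]>25","st[i,4]>15")
open('h.py','w').write(s)
E
python3 - <<'E'
from h import *
for n in("scene0","c4"):
  print(n)
  for w in sorted(windows(load(f"pics/{n}.npz"),(240,190,345,262))):print(np.round(w,1))
E
```

```text
302 218 [126 141 142] [123 139 142]
288 227 [122 139 142] [120 135 137]
273 235 [103 117 120] [112 125 126]
262 243 [134 151 152] [126 142 144]
250 255 [75 71 69] [72 70 68]
320 222 [217 216 216] [214 215 214]
scene0
[258.2 243.3  24. ]
[273.  234.7  27. ]
[287.8 226.1  23. ]
[301.8 216.8  22. ]
[325.7 257.2  23. ]
c4
[261.7 242.4  27. ]
[272.9 234.9  45. ]
[287.1 226.7  40. ]
[301.5 217.2  42. ]
[326.  257.2  32. ]
```

```bash
python3 -m jog '[[[-0.0002,0.002,0,0,0,0,0],[-0.0002,0.002,0,0,0,0,0],[-0.0002,0.002,0,0,0,0,0],[-0.0002,0.002,0,0,0,0,0],[-0.0002,0.002,0,0,0,0,0],[-0.0001,0.002,0,0,0,0,0],[-0.0002,0.002,0,0,0,0,0],[-0.0002,0.002,0,0,0,0,0],[-0.0001,0.002,0,0,0,0,0],[-0.0002,0.002,0,0,0,0,0],[-0.0002,0.002,0,0,0,0,0],[-0.0001,0.002,0,0,0,0,0],[-0.0002,0.002,0,0,0,0,0],[-0.0002,0.002,0,0,0,0,0],[-0.0001,0.002,0,0,0,0,0],[-0.0001,0.002,0,0,0,0,0]]]'
python3 look.py c5
```

```text
t: 7.48
eef_pos: [0.5422, -0.1202, 0.0476]
ee_rot: [3.142, 0.0, 1.655]
force: [-0.1, -3.0, 0.5]
width: 0.0002
[272.9 235.3  24. ] stage x,y mm 2.3 -87.8
[282.4 229.   41. ] stage x,y mm 1.1 -57.8
[293.3 222.8  43. ] stage x,y mm 2.1 -24.4
[304.9 217.   18. ] stage x,y mm 5.6 10.2
[325.8 257.   32. ] stage x,y mm 130.6 -72.2
tcp [   1.2 -127.2] F [-0.4 -1.8 -0.6] 7.525
```

View pics/c5.png

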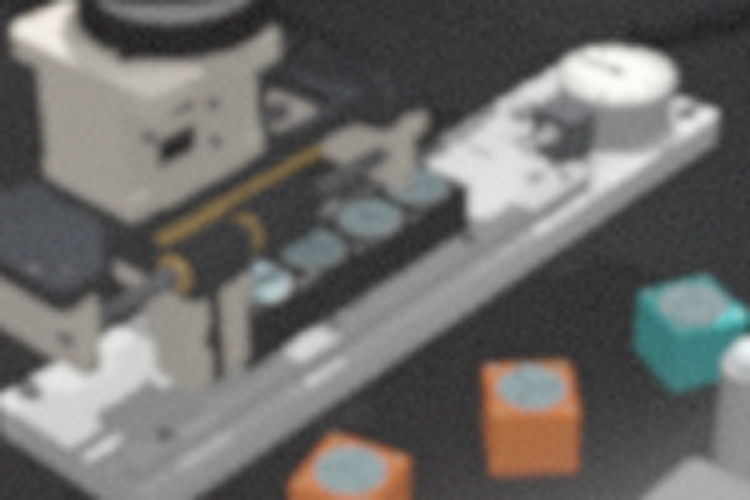

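```bash
python3 -m jog '[[[-0.0002,0.002,0,0,0,0,0],[-0.0002,0.002,0,0,0,0,0],[-0.0002,0.002,0,0,0,0,0],[-0.0002,0.002,0,0,0,0,0],[-0.0001,0.002,0,0,0,0,0],[-0.0001,0.002,0,0,0,0,0],[-0.0002,0.002,0,0,0,0,0],[-0.0002,0.002,0,0,0,0,0],[-0.0001,0.002,0,0,0,0,0],[-0.0002,0.002,0,0,0,0,0],[-0.0002,0.002,0,0,0,0,0],[-0.0001,0.002,0,0,0,0,0],[-0.0002,0.002,0,0,0,0,0],[-0.0002,0.002,0,0,0,0,0],[-0.0001,0.002,0,0,0,0,0],[-0.0002,0.002,0,0,0,0,0],[-0.0001,0.002,0,0,0,0,0],[-0.0002,0.002,0,0,0,0,0],[-0.0001,0.002,0,0,0,0,0]]]'
python3 look.py c6
```

```text
t: 9.9
eef_pos: [0.5391, -0.0821, 0.0476]
ee_rot: [-3.142, -0.0, 1.655]
force: [0.4, -1.5, 0.7]
width: 0.0006
[285.6 227.7  18. ] stage x,y mm 2.8 -49.8
[294.5 221.7  34. ] stage x,y mm 1.0 -19.4
[304.8 215.8  37. ] stage x,y mm 2.0 13.9
[325.8 257.1  32. ] stage x,y mm 130.6 -72.5
tcp [  1.3 -89.1] F [-0.4 -1.7 -0.1] 9.95
```

View pics/c6.png

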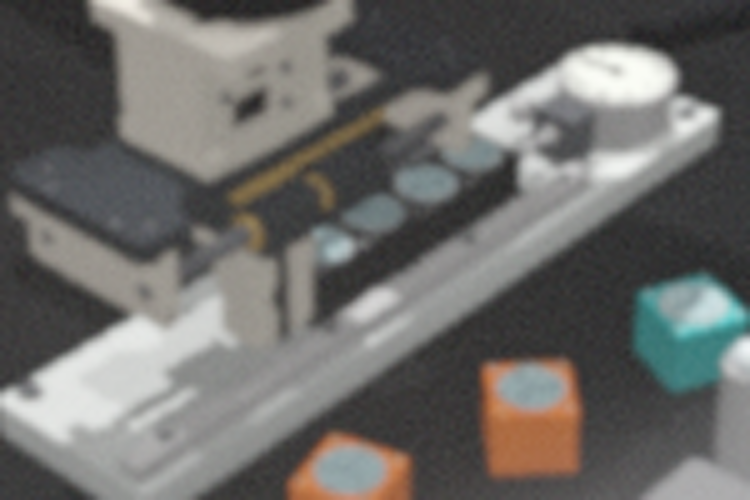

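```bash
python3 -m jog '[[[-0.0001,0.0015,0,0,0,0,0],[-0.0001,0.0015,0,0,0,0,0],[-0.0002,0.0015,0,0,0,0,0],[-0.0001,0.0015,0,0,0,0,0],[-0.0001,0.0015,0,0,0,0,0],[-0.0001,0.0015,0,0,0,0,0],[-0.0001,0.0015,0,0,0,0,0],[-0.0001,0.0015,0,0,0,0,0],[-0.0001,0.001,0,0,0,0,0],[-0.0001,0.001,0,0,0,0,0]]]'
python3 - <<'E'
from h import *
from station import grab_frame
S=grab_frame("scene");T=grab_frame("top")
np.savez("pics/s7.npz",**S);np.savez("pics/t7.npz",**T)
a=cv2.resize(S["pixels"][180:235,290:380],None,fx=8,fy=8,interpolation=cv2.INTER_CUBIC)[:430,:720]
cv2.imwrite("pics/s7.png",a[:,:,::-1])
cv2.imwrite("pics/t7.png",cv2.resize(T["pixels"][165:235,195:335],None,fx=5,fy=5,interpolation=cv2.INTER_CUBIC)[:,:,::-1])
E
python3 look.py c7
```

```text
t: 11.2
eef_pos: [0.538, -0.0682, 0.0476]
ee_rot: [-3.142, 0.0, 1.655]
force: [0.5, -2.8, 0.8]
width: 0.0004
[290.5 225.2  19. ] stage x,y mm 4.1 -35.7
[298.5 219.1  37. ] stage x,y mm 0.6 -5.9
[308.9 213.2  38. ] stage x,y mm 1.9 28.2
[325.9 257.1  34. ] stage x,y mm 130.9 -72.4
tcp [  1.4 -75.2] F [ 0.5 -0.9  0.6] 11.35
```

View pics/s7.png

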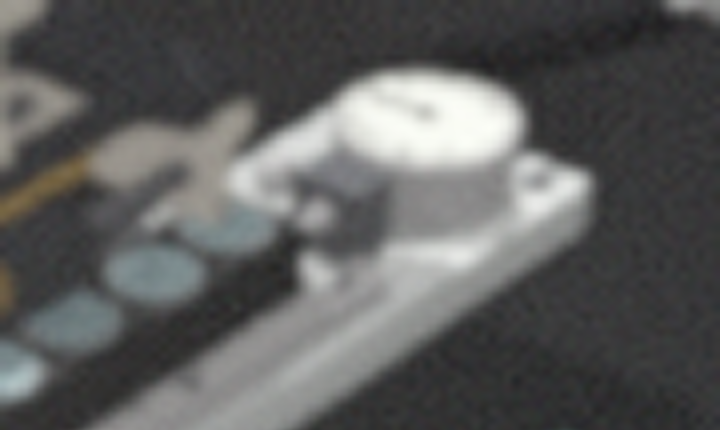

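View pics/t7.png

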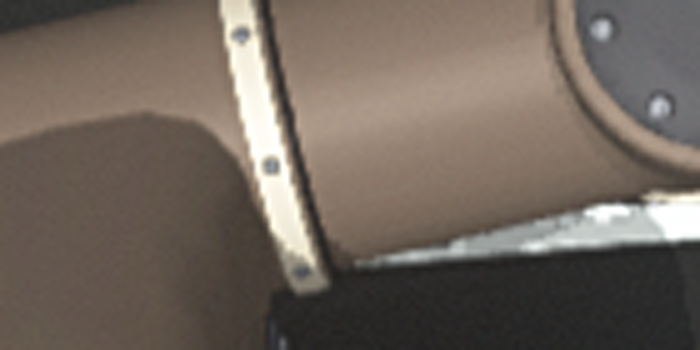

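```bash
cat > dial.py <<'E'
from h import *
O=np.array([.5304,.0067]);ya=np.array([-.0836,.9965]);xa=np.array([.9965,.0836])
def read(S):
    g=cv2.GaussianBlur(cv2.cvtColor(S["pixels"],cv2.COLOR_RGB2GRAY),(3,3),0).astype(float); P=[];W=[]
    ref=np.median([g[v,u] for v in range(185,210) for u in range(328,360) if g[v,u]>150])
    for v in range(180,215):
        for u in range(320,366):
            p=onz(S,(u,v),.045)[:2]-O; p=np.array([p@xa,p@ya])*1e3-[0,157]
            r=np.hypot(*p)
            if r<17: P.append(p);W.append(max(0,ref-g[v,u]-15))
    P=np.array(P);W=np.array(W); c=(P*W[:,None]).sum(0)/W.sum()
    # principal direction of the dark pixels
    C=((P-c)*W[:,None]).T@(P-c)/W.sum(); ev,V=np.linalg.eigh(C)
    d=V[:,1]; d=d*np.sign(d@c)
    # clockwise seen from above, from -x:  -x -> +y -> +x
    for n,q in(("axis",d),("centroid",c)): print(n,"reading",round(np.arctan2(q[1],-q[0])/2/np.pi*10%10,2),np.round(q,2))
    print("sum",W.sum(),ev)
if __name__=="__main__":
    import sys
    read(load(sys.argv[1]))
E
python3 dial.py pics/scene0.npz; python3 dial.py pics/s7.npz
python3 -m jog '[[[-0.0001,0.001,0,0,0,0,0],[-0.0001,0.001,0,0,0,0,0],[-0.0001,0.001,0,0,0,0,0],[0,0.0008,0,0,0,0,0],[-0.0001,0.0007,0,0,0,0,0]]]'
python3 look.py c8; python3 dial.py pics/c8.npz
```

```text
axis reading nan [nan nan]
centroid reading nan [nan nan]
sum 0 [nan nan]
axis reading nan [nan nan]
centroid reading nan [nan nan]
sum 0 [nan nan]
t: 11.98
eef_pos: [0.5377, -0.0637, 0.0476]
ee_rot: [3.142, 0.0, 1.655]
force: [-0.2, -3.4, 0.8]
width: 0.0008
[291.5 224.5  19. ] stage x,y mm 3.6 -32.1
[300.1 218.4  39. ] stage x,y mm 1.4 -1.2
[309.9 212.6  43. ] stage x,y mm 1.8 31.8
[320.6 207.6  16. ] stage x,y mm 6.1 65.0
[326.  257.1  33. ] stage x,y mm 130.9 -72.1
tcp [  1.3 -70.7] F [ 0.1 -1.4  0.5] 12.025
axis reading nan [nan nan]
centroid reading nan [nan nan]
sum 0 [nan nan]dial.py:11: RuntimeWarning: invalid value encountered in divide
  P=np.array(P);W=np.array(W); c=(P*W[:,None]).sum(0)/W.sum()
dial.py:11: RuntimeWarning: invalid value encountered in divide
  P=np.array(P);W=np.array(W); c=(P*W[:,None]).sum(0)/W.sum()
dial.py:11: RuntimeWarning: invalid value encountered in divide
  P=np.array(P);W=np.array(W); c=(P*W[:,None]).sum(0)/W.sum()
```

View pics/c8.png

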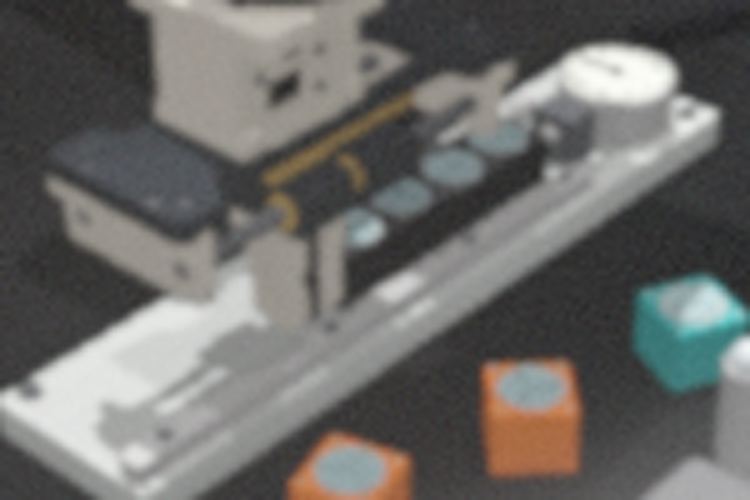

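Run:
```python
from dial import *
S=load("pics/c8.npz")
print(proj(S,[*(O+ya*.157),.045]), onz(S,(344,195),.045))
g=cv2.cvtColor(S["pixels"],cv2.COLOR_RGB2GRAY); print(g[186:204,330:358])
```

```text
[342.26191805 193.22528382] [0.52617431 0.15943085 0.045     ]
[[ 57  55  51  52  59  51  53  54  54  54  50  53  57  53  56  51  44  41
   43  41  43  47  45  37  46  36  40  38]
 [ 58  54  51  55  52  54  56  49  56  54  55  60  58  56  58  51  49  44
   41  41  44  44  36  39  42  40  38  44]
 [ 55  51  58  52  51  60  65  79  88  96 100 106 112 103  99  86  70  57
   57  50  42  40  37  39  38  45  46  42]
 [ 54  52  56  60  79  95 121 152 168 174 172 178 183 179 171 155 143 139
  123 101  77  59  48  42  42  49  51  48]
 [ 53  53  70 105 141 160 179 205 222 223 219 227 229 226 221 213 206 201
  187 171 151 124  99  69  46  51  50  49]
 [ 54  70 114 163 196 207 211 217 226 231 235 241 244 245 244 241 238 235
  226 217 203 182 156 122  79  54  51  57]
 [ 80 113 164 205 224 233 227 219 217 218 224 233 237 240 245 249 249 247
  243 238 227 214 201 175 124  76  54  54]
 [136 164 195 222 237 243 241 237 234 230 223 218 211 212 232 245 250 251
  249 247 240 232 227 210 167 105  61  52]
 [189 198 208 222 233 242 247 247 247 244 240 229 212 206 225 242 249 251
  251 250 247 242 241 228 1
[... 369 characters left out ...]
197 170 152 161 184 203 216 226 233 232 230 238 245 247 245 241 243 246
  244 241 237 228 211 182 144 112  86  70]
 [164 148 134 137 150 167 185 200 210 210 210 217 228 231 231 228 231 233
  228 223 214 197 178 157 152 157 157 140]
 [136 128 125 126 130 138 146 159 171 174 178 184 192 193 197 200 204 205
  196 188 174 158 146 149 177 196 201 183]
 [122 125 120 124 127 124 129 127 134 143 146 146 149 153 156 164 166 165
  159 151 145 138 135 152 178 197 191 174]
 [117 115 122 123 125 121 116 109 111 124 133 135 139 138 135 145 141 142
  142 139 138 133 136 152 179 180 164 152]
 [ 94 101 112 115 119 113  98  94  99 118 129 132 136 134 140 141 139 139
  138 136 134 135 136 152 180 184 178 174]]
```

```bash
sed -i 's/ref-g\[v,u\]-15/242-g[v,u]/; s/r<17/r<16/; s/(3,3),0).astype/(1,1),0).astype/' dial.py
for f in scene0 s7 c7 c8; do echo $f; python3 dial.py pics/$f.npz; done
python3 - <<'E'
from dial import *
S=load("pics/c8.npz")
for r in range(0,11): 
    a=r/10*2*np.pi; print(r,np.round(proj(S,[*(O+ya*.157+.016*(-np.cos(a)*xa+np.sin(a)*ya)),.045]),1))
im=[]
for n in("scene0","c8"): im.append(cv2.resize(load(f"pics/{n}.npz")["pixels"][182:210,322:364],None,fx=9,fy=9,interpolation=cv2.INTER_CUBIC))
a=np.hstack(im).astype(float); a=np.clip((a-150)*2.4,0,255); cv2.imwrite("pics/d8.png",a[:,:,::-1])
E
```

```text
scene0
axis reading 9.95 [-1.   -0.03]
centroid reading 9.33 [-2.61 -1.17]
sum 108.0 [ 3.51050987 32.30470577]
s7
axis reading 0.14 [-1.    0.09]
centroid reading 9.64 [-3.61 -0.83]
sum 393.0 [11.92386061 40.70493015]
c7
axis reading 0.15 [-1.   0.1]
centroid reading 9.65 [-3.71 -0.82]
sum 402.0 [12.40715944 41.21697106]
c8
axis reading 0.14 [-1.    0.09]
centroid reading 9.66 [-3.77 -0.82]
sum 401.0 [12.37308564 41.7763885 ]
0 [337.1 191.2]
1 [340.3 190.2]
2 [344.3 190.4]
3 [347.5 191.6]
4 [348.8 193.5]
5 [347.6 195.3]
6 [344.2 196.3]
7 [340.2 196.1]
8 [336.9 194.8]
9 [335.7 192.9]
10 [337.1 191.2][ WARN:0@0.101] global loadsave.cpp:1063 imwrite_ Unsupported depth image for selected encoder is fallbacked to CV_8U.
```

View pics/d8.png

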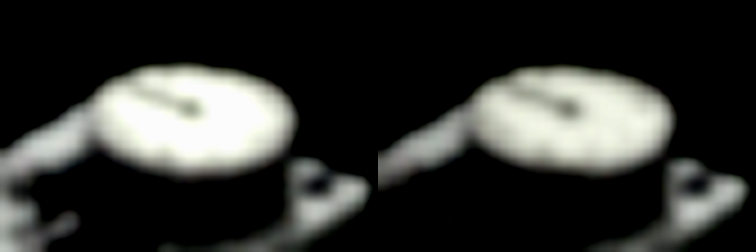

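```bash
cat > d.py <<'E'
import sys
from dial import *
S=load(f"pics/{sys.argv[1]}.npz"); read(S)
im=[cv2.resize(load(f"pics/{n}.npz")["pixels"][182:210,322:364],None,fx=9,fy=9,interpolation=cv2.INTER_CUBIC) for n in("c8",sys.argv[1])]
a=np.clip((np.hstack(im).astype(float)-150)*2.4,0,255).astype(np.uint8); cv2.imwrite(f"pics/d_{sys.argv[1]}.png",a[:,:,::-1])
E
python3 -m jog '[[[0,0.0007,0,0,0,0,0],[-0.0001,0.0007,0,0,0,0,0],[0,0.0006,0,0,0,0,0]]]'
python3 look.py c9; python3 d.py c9
```

```text
t: 12.4
eef_pos: [0.5375, -0.0618, 0.0476]
ee_rot: [3.142, 0.0, 1.655]
force: [0.3, -3.8, -0.4]
width: 0.0003
[292.3 223.9  17. ] stage x,y mm 3.4 -29.1
[300.4 217.9  34. ] stage x,y mm 0.6 0.8
[310.6 212.1  37. ] stage x,y mm 1.6 34.4
[325.8 257.   33. ] stage x,y mm 130.6 -72.3
tcp [  1.4 -68.8] F [ 0.3 -3.1  0.3] 12.45
axis reading 0.21 [-0.99  0.13]
centroid reading 9.73 [-4.   -0.68]
sum 423.0 [11.41014832 43.03786078]
```

View pics/d_c9.png

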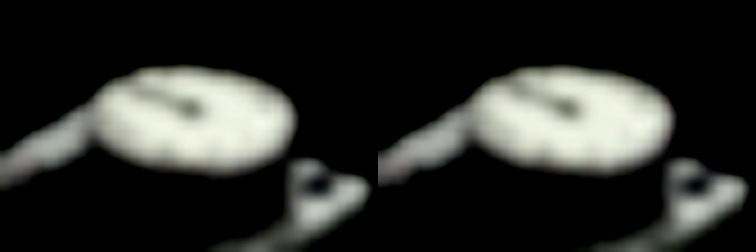

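```bash
python3 -m jog '[[[0,0.0007,0,0,0,0,0],[-0.0001,0.0007,0,0,0,0,0],[0,0.0006,0,0,0,0,0]]]'
python3 look.py c10; python3 d.py c10
```

```text
t: 12.82
eef_pos: [0.5374, -0.0598, 0.0476]
ee_rot: [-3.142, 0.0, 1.655]
force: [0.8, -3.7, 0.2]
width: 0.0005
[293.2 223.8  18. ] stage x,y mm 4.7 -27.5
[301.2 217.8  41. ] stage x,y mm 1.5 2.4
[311.2 211.9  38. ] stage x,y mm 2.0 36.1
[322.5 206.8  16. ] stage x,y mm 7.0 70.9
[325.8 257.1  33. ] stage x,y mm 130.7 -72.5
tcp [  1.5 -66.7] F [ 1.1 -3.4  0.2] 12.875
axis reading 1.94 [-0.34  0.94]
centroid reading 2.87 [1.02 4.28]
sum 436.0 [ 4.84404345 39.61635668]
```

View pics/d_c10.png

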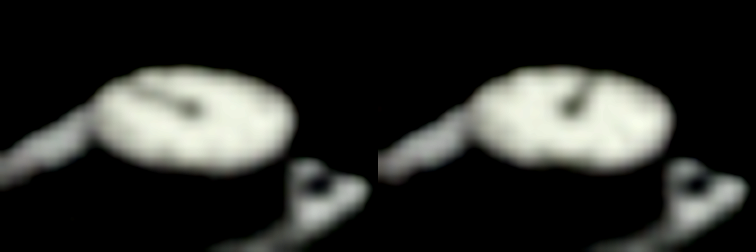

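```bash
python3 -m jog '[[[0,0.0007,0,0,0,0,0],[-0.0001,0.0007,0,0,0,0,0],[0,0.0006,0,0,0,0,0],[-0.0001,0.0005,0,0,0,0,0],[0,0.0003,0,0,0,0,0],[0,0,0,0,0,0,0]]]'
python3 look.py c11; python3 d.py c11
```

```text
t: 13.62
eef_pos: [0.5373, -0.0569, 0.0476]
ee_rot: [3.142, -0.0, 1.655]
force: [-0.1, -2.4, -0.1]
width: 0.0006
[294.1 223.1  16. ] stage x,y mm 4.2 -24.1
[302.3 217.2  36. ] stage x,y mm 1.6 5.8
[312.2 211.5  37. ] stage x,y mm 2.7 38.8
[325.8 257.1  32. ] stage x,y mm 130.6 -72.6
tcp [  1.5 -64. ] F [-0.4 -3.5  0.9] 13.675
axis reading 5.39 [ 0.97 -0.25]
centroid reading 5.11 [ 5.69 -0.39]
sum 331.0 [11.12411205 23.89244708]
```

View pics/d_c11.png

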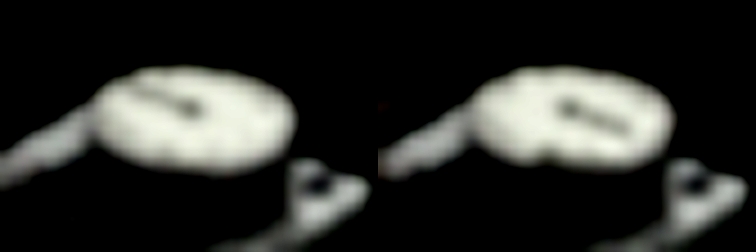

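View pics/c11.png

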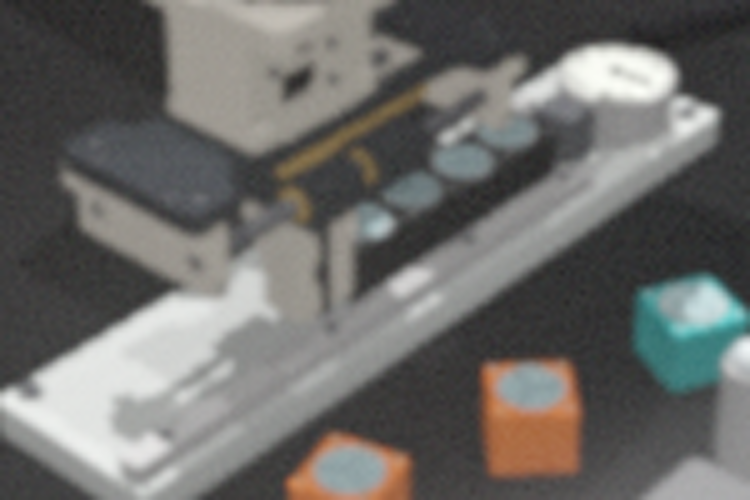

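```bash
python3 -m jog '[[[0,-0.001,0,0,0,0,0],[0.0001,-0.002,0,0,0,0,0],[0.0003,-0.004,0,0,0,0,0],[0.0005,-0.006,0,0,0,0,0],[0.0008,-0.01,0,0,0,0,0],[0.0008,-0.01,0,0,0,0,0],[0,0,0.01,0,0,0,0],[0,0,0.02,0,0,0,0],[0,0,0.03,0,0,0,0],[0,0,0.04,0,0,0,0],[0,0,0.04,0,0,0,0],[0,0,0.04,0,0,0,0],[0,0,0.02,0,0,0,0]]]'
python3 -m jog '[[[-0.01,-0.02,0,0,0,0,0],[-0.02,-0.035,0,0,0,0,0],[-0.02,-0.035,0,0,0,0,0],[-0.02,-0.035,0,0,0,0,0],[-0.02,-0.035,0,0,0,0,0],[-0.02,-0.035,0,0,0,0,0],[-0.02,-0.035,0,0,0,0,0],[-0.02,-0.035,0,0,0,0,0],[-0.02,-0.035,0,0,0,0,0],[-0.02,-0.035,0,0,0,0,0],[-0.02,-0.035,0,0,0,0,0],[-0.02,-0.035,0,0,0,0,0],[-0.02,-0.035,0,0,0,0,0],[-0.01,-0.025,0,0,0,0,0],[0,0,0,0,0,0,0]]]'
python3 look.py c12; python3 d.py c12
python3 - <<'E'
from dial import *
from station import grab_frame
T=grab_frame("top");np.savez("pics/t12.npz",**T)
for w in sorted(windows(T,(240,175,355,205))):
    p=onz(T,w,.0475)[:2]-O; print("top",np.round(w,1),np.round([p@xa*1e3,p@ya*1e3],1))
cv2.imwrite("pics/t12.png",cv2.resize(T["pixels"][165:235,200:375],None,fx=4.5,fy=4.5,interpolation=cv2.INTER_CUBIC)[:,:,::-1])
cv2.imwrite("pics/t12f.png",T["pixels"][:,:,::-1])
E
```

```text
t: 15.3
eef_pos: [0.5404, -0.09, 0.251]
ee_rot: [3.137, -0.0, 1.655]
force: [0.8, -0.1, 1.0]
width: 0.0007
t: 17.18
eef_pos: [0.2774, -0.5559, 0.2461]
ee_rot: [-3.14, -0.002, 1.652]
force: [0.2, 0.8, -0.3]
width: 0.0006
[292.1 223.3  30. ] stage x,y mm 1.5 -27.9
[301.9 216.7  26. ] stage x,y mm -0.3 6.8
[312.2 211.3  24. ] stage x,y mm 2.0 39.6
[320.9 205.5  23. ] stage x,y mm 0.4 72.9
[325.7 257.1  25. ] stage x,y mm 130.4 -72.6
tcp [-298.5 -538.7] F [ 0.8  1.1 -0.1] 17.225
axis reading 5.09 [ 1.   -0.06]
centroid reading 5.18 [ 5.73 -0.65]
sum 153.0 [ 3.96419273 22.33917319]
top [256.6 196.1  51. ] [-0.3 73.1]
top [270.4 194.4  56. ] [ 1.1 39.1]
top [283.9 193.9  52. ] [-0.4  5.7]
top [298.2 192.7  58. ] [ -0.4 -29.6]
```

View pics/t12.png

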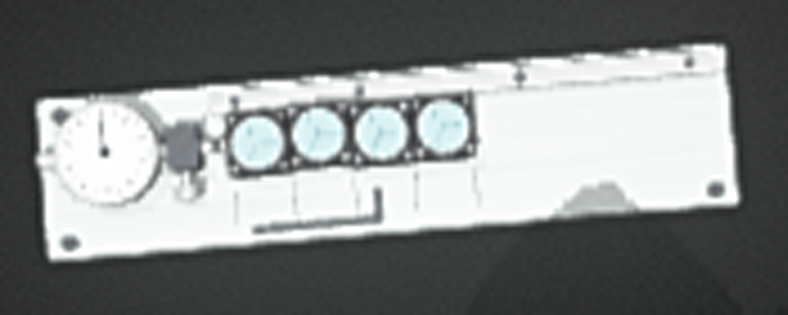

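View pics/c12.png

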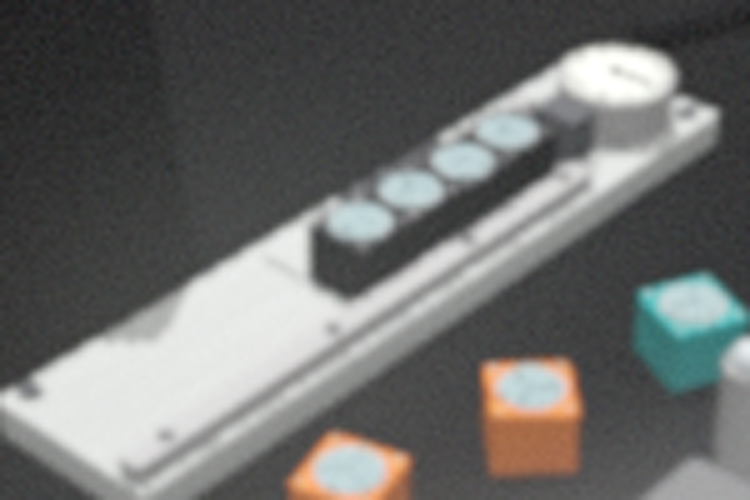

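View pics/t12f.png

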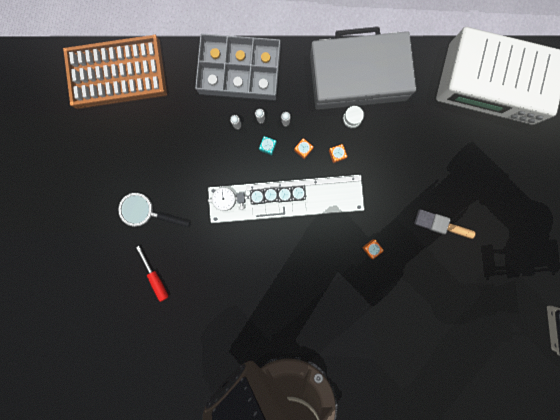

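```bash
python3 -c "
from station import job_done;print(job_done())"
```

```text
the job is handed in; nothing more can be done
None
```

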